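# Third hand: press a drawer front onto its box against the sprung fence

## Task

Be my third hand while I screw this drawer together: take the long loose board (the drawer front), stand it upright on the bench flush across the open end of the drawer box, centred so that it overlaps both sides alike, and with it push the box squarely against the sprung fence until you press with about 10 newtons, when the fence is a little over half way through its travel and its steel tongue reaches the black line. Do not ram the fence to its stop, leave the short offcut and the other things alone, keep the push steady for a few seconds, and finish while still gripping and pressing: do not let go.

Things in the scene. Friction and masses are not known exactly. Their poses are not given: they have to be found in the camera images.
- front_centre (a point): centre of the drawer front, a loose hardwood board standing on its long edge on the bench: 200 mm long, 18 thick, 70 high, 0.16 kg, all faces alike; 35 mm above its underside; x through the thickness, y along the length, z up. Starts to the robot's left or right, the shorter offcut on the other side
- front: the same drawer front; origin in the middle of its underside, same axes
- drawer: loose waxed hardwood drawer box, 0.4 kg, low friction, on the bench: 130 mm deep (x), 180 wide (y), 60 high; 10 mm side and back walls, 8 mm floor; open on top and at its -x end, where the front belongs. Origin mid-underside: open end at x = -65 mm, outer back face at x = +65 mm. Starts 10 to 30 mm short of the fence, up to 0.08 rad askew; it slides and squares up when pushed
- jig: the fence's fixed wooden block beyond the drawer, 60 mm deep, 200 wide, 46 high, with a black cross line on top (10 N mark). Origin at bench height under the middle of the fence's working face when at rest; x points away from the drawer, in the direction of the push; block from x = 45 mm on, line at x = 77 mm
- fence_face (a point): middle of the moving fence's working face, 25 mm above the bench; axes as the jig's. The fence is an upright plywood plate 200 mm wide, 15 thick, top 50 mm above the bench, on two rods before the block; a flat steel tongue on it slides over the block, its end 60 mm beyond the working face, so at the black line at 10 N
- fence (a joint): how far the fence is pushed in along the jig's x: 0 m at rest, 0.030 m at its stop; spring of 600 N/m, so 10 N is 0.0167 m and 18 N the stop
- offcut_centre (a point): centre of the offcut, a loose hardwood board like the front but only 110 mm long (18 mm thick, 70 mm high), standing upright; to be left alone; point 35 mm above its underside, axes as the front's
- glue: white glue bottle, 56 mm across, 160 mm high, standing on the bench, to be left alone; origin in the middle of its underside
- screw_tray: open grey tray of screws and washers, 110 x 150 x 40 mm, to be left alone; origin in the middle of its underside
- screwdriver: screwdriver lying on the bench, to be left alone
Not all that is in view belongs to the job. Leave any red look-alike of the jig alone.

How it is judged:
By the outcome, as a careful person would: the job done as asked, in the order asked, and still so for the second after the job is handed in, while the arm keeps its last pose, push and grip.
It also fails if it takes over 51 s, if anything falls off the work surface, if the arm or the gripper's body presses on something with over 40 N, if the wrist force passes 120 N, or if a joint passes its speed limit or range.

## Robot

A 7-joint arm with a two-finger parallel gripper is mounted at the origin on the work surface. World frame = base frame: x ahead of the robot, y to its left, z up, the work surface at z = 0. Lengths are in m, angles in rad, forces in N, time in s.
With the tool pointing down it reaches from about 0.4 to 0.875 m from the base axis. Payload 19.3 kg.
Tool frame: the origin (TCP) lies midway between the tips of the shut fingers; the grasp point (between the pads) lies 19 mm behind it (bot.pinch_z is the distance from the TCP to the grasp point, in m); z points along the fingers, y is the line along which they close (so a half turn about z gives the same grasp; the last joint's range is limited). The gripper opens to 85 mm and grips with 20 to 120 N. Pads are 22 mm wide; open, the fingers measure 114 mm over their backs; the gripper's body (76 mm by 85 mm) begins 54 mm behind the grasp point. The pads swing forward as they close: fully open they stand 13 mm farther back than shut.
Start: joints at [1.049, 0.521, -0.036, 1.599, 0.021, 1.021, -0.113], TCP at [0.273, -0.562, 0.231] pointing down, gripper open.
Joint ranges: [-2.91, 2.91], [-0.3, 2.13], [-1.5, 1.42], [0.17, 2.43], [-1.26, 4.41], [0.16, 1.93], [-2.52, 2.52]. Speed limits (rad/s): [1.89, 1.89, 2.39, 2.39, 3.01, 3.01, 3.01].

## Interface

Orientations are given as [roll, pitch, yaw] about the fixed x, y, z axes, in that order (R = Rz(yaw) Ry(pitch) Rx(roll)).
In Python, from workcell import observe, viewer, bot gives the robot as it stands. The module is installed in compiled form; this text tells all that it offers.
- The arm moves only by the tool play_rows, never from a script. Its argument "motion" is a list of rows, each a list of 7 numbers: the shift along the tool's x, y, z in cm, then the turn, a rotation vector about the tool's x, y, z in rad, then the opening, from -1 (shut) to 1 (fully open), so that 0 is half open. A call has exactly 5 rows; each row is the pose to reach, as a shift and turn from the pose commanded when the call began, along the tool's axes at that moment; what a row does not reach only later rows make up. A row lasts 1/10 s, in which the tool goes at most 50 mm and 8.59 degrees, less where a joint would pass 70% of its speed; a pose out of reach is approached as far as the arm can. A call with a gripper value outside its range is refused whole. The fingers move at their own pace and stop on an object; "squeeze" is the grip in N (left out, the last holds). Time passes only in rows, so rows that repeat a pose let the fingers close, or fill a call up. It gives the time, the measured TCP pose, the force, the opening and the grip force at its end, in the units of the state.
- observe(): the state, without advancing time (a new reading comes with each control period).
- viewer.grab_frame(name): name is "side" or "top" or "wrist"; returns (picture, depth): 480x640x3 uint8, red, green, blue; 480x640 float32, m along the optical axis (not along the pixel's ray), 0 where there is no reading.
- viewer.camera_info(name): a dict with "fx", "fy", "cx", "cy" (pixels), "R" (3x3) and "t" (3): a world point X has camera coordinates R X + t. Camera axes: x right, y down, z forward; pixel columns grow to the right and rows downward; lengths in m; the calibration is good to about 2 mm. The wrist camera is an equidistant fisheye: a pixel r from the principal point sees the ray r / f radians off the axis. A picture is of the moment at which its call begins: read the wrist's pose just before it. camera_info takes no time and is no camera call; for the wrist camera it gives the pose at the moment of the call.
- bot.job_done(): hands the job in; it is judged then, once.
The state is a dict: "clock": time; "qpos": joint angles; "qd": joint speeds; "joint_efforts": joint torques, N m; "position": TCP position; "tool_rot": TCP orientation; "force": force on the tool from outside, world axes, zero at the start; "moment": the same for the moment, N m; "grip_width": finger opening in m; "finger_force": force on a finger pad.
Only numpy, scipy, OpenCV 4.12 (cv2) and the standard library are available. Lean on these libraries where they do the work, as an engineer would, in place of code of your own. Each camera call takes 0.05 s, during which the arm holds its last target. There are 200 camera calls.

## Working session

There is one attempt and no reset: what is moved stays moved. The work goes in short steps, Python scripts to look and compute and a tool call to move; the robot and the scene stay as the last step left them, time stands still between calls to the robot, and variables do not carry over. Pictures are saved under pics/ and viewed, at most 12 in all, crops included, and the job is handed in when it is done.

Besides the shell and the picture viewer there is one more tool, called after "Emit:" by a JSON object that holds its "name" and its "arguments", one argument or row to a line. play_rows: Moves the arm, as the interface text tells. Its arguments: {"type":"object","properties":{"motion":{"type":"array"},"squeeze":{"type":"number"}},"required":["motion"]}

```bash
mkdir -p pics; python3 - <<'E'
from workcell import observe, viewer, bot
import cv2,numpy as np
s=observe();print({k:np.round(v,3) for k,v in s.items()},bot.pinch_z)
for n in("top","side"):
    p,d=viewer.grab_frame(n);cv2.imwrite(f"pics/{n}0.png",p[:,:,::-1]);np.save(f"pics/{n}0.npy",d)
    i=viewer.camera_info(n);print(n,{k:np.round(v,3).tolist() for k,v in i.items()})
E
```

```text
{'clock': np.float64(0.0), 'qpos': array([ 1.049,  0.522, -0.036,  1.6  ,  0.021,  1.021, -0.113]), 'qd': array([ 0.   , -0.   , -0.003,  0.001, -0.   ,  0.   ,  0.   ]), 'joint_efforts': array([ 2.0000e-03, -9.2710e+01,  1.9810e+00, -3.6992e+01,  1.8000e-02,
        8.0000e-03,  0.0000e+00]), 'position': array([ 0.273, -0.562,  0.231]), 'tool_rot': array([-3.14 ,  0.   ,  0.452]), 'force': array([0.294, 0.336, 0.049]), 'moment': array([ 0.012, -0.015,  0.028]), 'finger_force': np.float64(0.0), 'grip_width': np.float64(0.085)} 0.0187
top {'fx': 467.423, 'fy': 467.423, 'cx': 317.521, 'cy': 237.921, 'R': [[-0.025, -1.0, 0.014], [-0.99, 0.023, -0.138], [0.137, -0.017, -0.99]], 't': [0.049, 0.547, 1.141]}
side {'fx': 600.199, 'fy': 600.199, 'cx': 317.914, 'cy': 234.555, 'R': [[-0.957, -0.29, 0.019], [-0.217, 0.667, -0.712], [0.194, -0.686, -0.702]], 't': [0.503, 0.113, 1.55]}
```

View pics/top0.png

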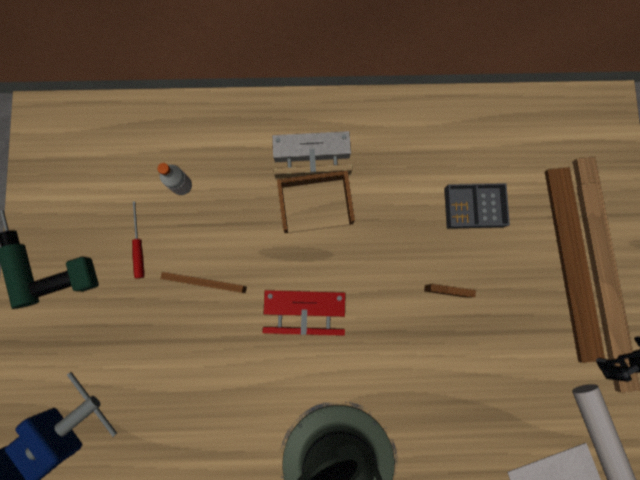

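View pics/side0.png

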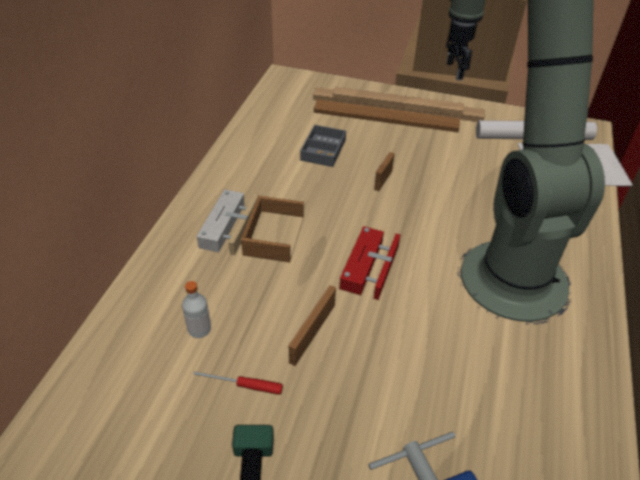

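The top view shows the candidates for the front. The long thin board at (203,282) is the front, on the robot's left. The short board at (450,290) is the offcut, the planks at (570,265) and (605,270) are too big, and the red jig's fence bar at (303,331) is a look-alike part. The real jig is grey at (312,150), with the drawer below it at (315,200). I'll check this in one close crop.

```bash
python3 - <<'E'
import cv2
p=cv2.imread("pics/top0.png")[125:305,150:360]
cv2.imwrite("pics/crop0.png",cv2.resize(p,None,fx=3.3,fy=3.3,interpolation=cv2.INTER_CUBIC))
E
```

```text
(no output)
```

View pics/crop0.png

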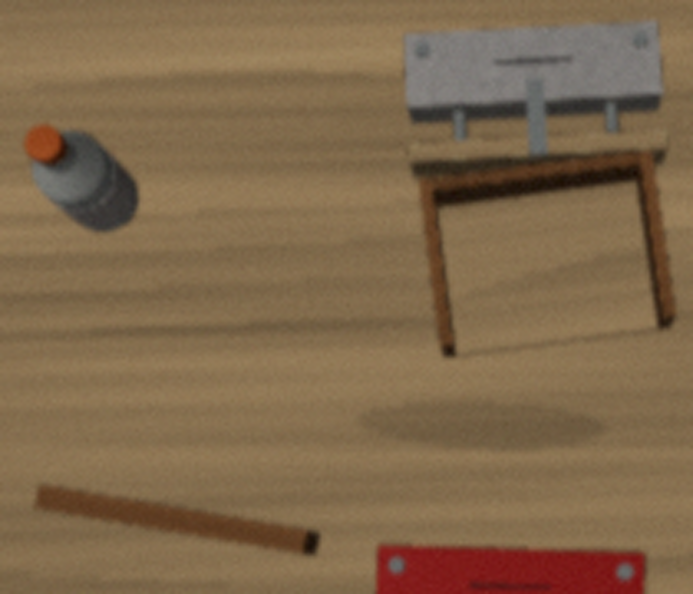

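The crop confirms it: a long 200 mm board from (38,495) to (305,540), and the grey jig with its fence at (540,150). The drawer is slightly askew, with its open ends at (449,350) and (667,322). Next I'll compute poses.

```bash
cat > h.py <<'E'
import numpy as np, cv2
from workcell import observe, viewer, bot
def plane(name,px,z,info=None):
    i=info or viewer.camera_info(name);R=np.array(i["R"]);t=np.array(i["t"]);C=-R.T@t
    px=np.atleast_2d(px).astype(float);q=(px-[i["cx"],i["cy"]])/[i["fx"],i["fy"]]
    if name=="wrist":
        th=np.linalg.norm(q,axis=1,keepdims=True);r=np.c_[q/th*np.sin(th),np.cos(th)]
    else: r=np.c_[q,np.ones(len(q))]
    r=r@R
    return (C+r*((z-C[2])/r[:,2])[:,None])[:,:2]
E
python3 - <<'E'
from h import *
c=lambda l:np.array(l)/3.3+[150,125]
P=lambda l,z:np.round(plane("top",c(l),z),4)
print("front",P([(40,486),(37,507),(308,530),(303,553)],.07).tolist())
print("jig top far L,R near L R, line",P([(405,35),(658,22),(408,108),(662,96),(495,62),(572,58)],.046).tolist())
print("fence far, near",P([(412,146),(665,132),(412,165),(665,150)],.05).tolist())
print("drawer backL backR openL(outer) openR",P([(419,180),(652,152),(441,352),(674,324)],.06).tolist())
E
```

```text
front [[0.4684, 0.4135], [0.4531, 0.4154], [0.4316, 0.218], [0.415, 0.2217]]
jig top far L,R near L R, line [[0.8157, 0.1447], [0.8224, -0.0535], [0.7567, 0.1431], [0.7623, -0.0545], [0.7924, 0.0749], [0.7945, 0.0147]]
fence far, near [[0.7251, 0.14], [0.7322, -0.0555], [0.71, 0.1402], [0.7178, -0.055]]
drawer backL backR openL(outer) openR [[0.6953, 0.1343], [0.7136, -0.044], [0.5625, 0.1196], [0.5798, -0.0561]]
```

```bash
cat >> h.py <<'E'
from scipy.spatial.transform import Rotation as Ro
def go(x,y,z,yaw,P=None,rpy=None):
    s=observe();P=s["position"] if P is None else P;A=Ro.from_euler("xyz",s["tool_rot"] if rpy is None else rpy);B=Ro.from_euler("xyz",[np.pi,0,yaw])
    print("shift cm",np.round(A.inv().apply(np.array([x,y,z])-P)*100,2),"turn",np.round((A.inv()*B).as_rotvec(),3))
E
python3 - <<'E'
from h import *
go(.52,-.20,.22,1.0)
go(.442,.317,.15,1.381,np.array([.52,-.2,.22]),[np.pi,0,1.0])
E
```

```text
shift cm [ 38.05 -21.77   1.1 ] turn [-0.001 -0.    -0.548]
shift cm [ 39.29 -34.5    7.  ] turn [ 0.     0.    -0.381]
```

Emit:
{"name": "play_rows", "arguments": {
  "motion": [
    [38,-21.8,1,0,0,-0.55,1],
    [38,-21.8,1,0,0,-0.55,1],
    [38,-21.8,1,0,0,-0.55,1],
    [38,-21.8,1,0,0,-0.55,1],
    [38,-21.8,1,0,0,-0.55,1]
  ]
}}

```text
clock: 0.6
position: [0.4142, -0.354, 0.2255]
tool_rot: [-3.141, -0.0, 1.005]
force: [0.5, -1.3, -0.4]
grip_width: 0.0855
finger_force: 0.0
```

```bash
python3 - <<'E'
from h import *
s=observe();print(s["position"],s["tool_rot"],s["clock"])
go(.52,-.05,.20,1.2)
E
```

```text
[ 0.41419369 -0.35401288  0.22548774] [-3.14146181e+00 -9.94692262e-05  1.00549397e+00] 0.6
shift cm [31.34 -7.35  2.55] turn [-0.    -0.    -0.195]
```

Emit:
{"name": "play_rows", "arguments": {
  "motion": [
    [31,-7.4,2.5,0,0,-0.2,1],
    [31,-7.4,2.5,0,0,-0.2,1],
    [31,-7.4,2.5,0,0,-0.2,1],
    [31,-7.4,2.5,0,0,-0.2,1],
    [31,-7.4,2.5,0,0,-0.2,1]
  ]
}}

```text
clock: 1.1
position: [0.4956, -0.1185, 0.2059]
tool_rot: [-3.141, 0.0, 1.201]
force: [1.4, -2.1, -0.1]
grip_width: 0.0852
finger_force: 0.0
```

```bash
python3 - <<'E'
from h import *
go(.442,.317,.20,1.381)
E
```

```text
shift cm [ 38.68 -20.72   0.58] turn [-0.    0.   -0.18]
```

Emit:
{"name": "play_rows", "arguments": {
  "motion": [
    [38.7,-20.7,0.5,0,0,-0.18,1],
    [38.7,-20.7,0.5,0,0,-0.18,1],
    [38.7,-20.7,0.5,0,0,-0.18,1],
    [38.7,-20.7,0.5,0,0,-0.18,1],
    [38.7,-20.7,0.5,0,0,-0.18,1]
  ]
}}

```text
clock: 1.6
position: [0.4643, 0.1295, 0.2032]
tool_rot: [3.142, 0.0, 1.381]
force: [0.7, -0.3, -0.9]
grip_width: 0.0853
finger_force: 0.0
```

```bash
python3 - <<'E'
from h import *
go(.442,.317,.18,1.381)
E
```

```text
shift cm [17.99 -5.72  2.31] turn [0. 0. 0.]
```

Emit:
{"name": "play_rows", "arguments": {
  "motion": [
    [18,-5.7,2.3,0,0,0,1],
    [18,-5.7,2.3,0,0,0,1],
    [18,-5.7,2.3,0,0,0,1],
    [18,-5.7,2.3,0,0,0,1],
    [18,-5.7,2.3,0,0,0,1]
  ]
}}

```text
clock: 2.1
position: [0.4405, 0.3207, 0.1794]
tool_rot: [-3.14, -0.002, 1.388]
force: [-0.9, -0.4, -0.4]
grip_width: 0.0852
finger_force: 0.0
```

```bash
python3 - <<'E'
from h import *
i=viewer.camera_info("wrist")
p,d=viewer.grab_frame("wrist");cv2.imwrite("pics/w1.png",p[:,:,::-1])
s=observe();print(s["position"],s["tool_rot"])
np.savez("pics/w1.npz",**i);print({k:np.round(v,3).tolist() for k,v in i.items()})
E
```

```text
[0.44146857 0.31772364 0.17948639] [-3.14011269e+00 -1.63916026e-04  1.38589178e+00]
{'fx': 371.648, 'fy': 371.648, 'cx': 328.255, 'cy': 234.553, 'R': [[0.983, -0.182, -0.002], [-0.174, -0.942, 0.288], [-0.054, -0.282, -0.958]], 't': [-0.373, 0.357, 0.444]}
```

View pics/w1.png

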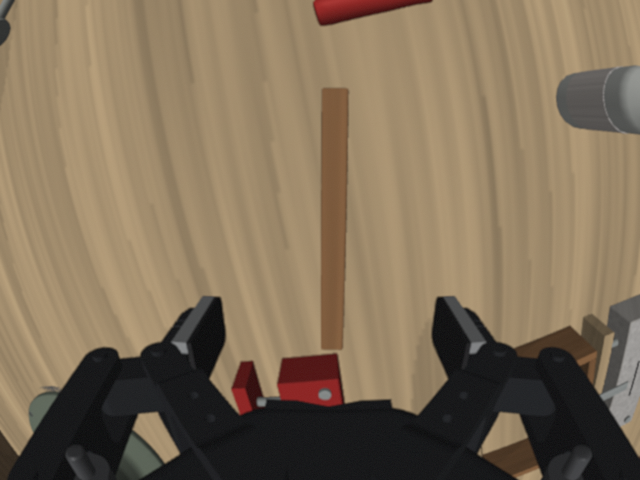

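The wrist view shows the board standing between the open fingers, its top running from (335,88) to (332,348). The red jig block lies beyond its near end.

```bash
python3 - <<'E'
from h import *
i=dict(np.load("pics/w1.npz"))
q=plane("wrist",[(323,89),(348,89),(321,348),(342,348)],.07,i);print(np.round(q,4).tolist())
a=q[:2].mean(0);b=q[2:].mean(0);c=(a+b)/2;v=a-b;yaw=np.arctan2(-v[0],v[1]);print(c,yaw,np.linalg.norm(v))
go(c[0],c[1],.021,yaw+np.pi/2)
E
```

```text
[[0.4536, 0.4187], [0.47, 0.4158], [0.4155, 0.226], [0.4322, 0.2229]]
[0.44281674 0.32084313] -0.1944720981771305 0.19650790340714042
shift cm [ 0.33  0.1  15.85] turn [-0.001 -0.     0.01 ]
```

Emit:
{"name": "play_rows", "arguments": {
  "motion": [
    [0.3,0.1,5,0,0,0.01,1],
    [0.3,0.1,10,0,0,0.01,1],
    [0.3,0.1,14,0,0,0.01,1],
    [0.3,0.1,15.8,0,0,0.01,1],
    [0.3,0.1,15.8,0,0,0.01,1]
  ]
}}

```text
clock: 2.65
position: [0.4434, 0.3162, 0.0199]
tool_rot: [-3.139, 0.004, 1.371]
force: [1.5, 0.4, 0.0]
grip_width: 0.0857
finger_force: 0.0
```

Emit:
{"name": "play_rows", "arguments": {
  "motion": [
    [0,0,0,0,0,0,-1],
    [0,0,0,0,0,0,-1],
    [0,0,0,0,0,0,-1],
    [0,0,0,0,0,0,-1],
    [0,0,0,0,0,0,-1]
  ],
  "squeeze": 60
}}

```text
clock: 3.15
position: [0.4447, 0.3181, 0.0229]
tool_rot: [3.141, -0.001, 1.372]
force: [-2.3, -2.7, 11.4]
grip_width: 0.0177
finger_force: 59.4
```

Emit:
{"name": "play_rows", "arguments": {
  "motion": [
    [0,0,0,0,0,0,-1],
    [0,0,0,0,0,0,-1],
    [0,0,-2,0,0,0,-1],
    [0,0,-6,0,0,0,-1],
    [0,0,-10,0,0,0,-1]
  ]
}}

```text
clock: 3.65
position: [0.4438, 0.3178, 0.1232]
tool_rot: [-3.14, 0.001, 1.372]
force: [1.6, 0.8, -1.4]
grip_width: 0.0172
finger_force: 58.7
```

```bash
python3 - <<'E'
from h import *
i=viewer.camera_info("wrist")
p,d=viewer.grab_frame("wrist");cv2.imwrite("pics/w2.png",p[:,:,::-1])
s=observe();print(s["position"],s["tool_rot"],s["grip_width"],s["finger_force"],s["clock"])
np.savez("pics/w2.npz",**i)
E
```

```text
[0.44590643 0.31959278 0.12933697] [ 3.13762607 -0.00447275  1.37194438] 0.017454571576357932 58.97657811641693 3.7
```

View pics/w2.png

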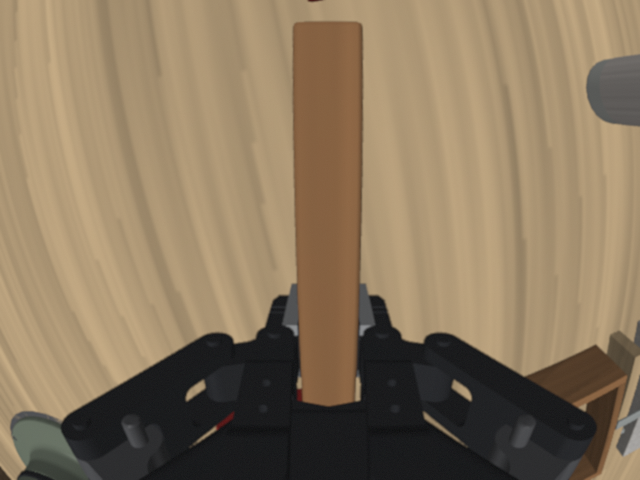

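The board is gripped squarely. Its far end shows at (296–361, 22), and I'll work out the grip offset along the board from that.

```bash
python3 - <<'E'
from h import *
i=dict(np.load("pics/w2.npz"))
for z in (.176,.18):
  q=plane("wrist",[(296,23),(361,23),(300,290),(360,290)],z,i)
  psi=1.372;ex=np.array([np.cos(psi),np.sin(psi)]);ey=np.array([np.sin(psi),-np.cos(psi)])
  d=q-[.4450,.3187];print(z,np.round(np.c_[d@ex,d@ey],4).tolist())
# target: above set-down
print("cur");go(.543,.036,.16,1.604)
i=viewer.camera_info("top")
E
```

```text
0.176 [[0.098, -0.0098], [0.098, 0.0056], [0.0302, -0.0097], [0.0302, 0.0063]]
0.18 [[0.0969, -0.0095], [0.0969, 0.0053], [0.0321, -0.0094], [0.0321, 0.0059]]
cur
shift cm [-25.87  15.13  -3.12] turn [ 0.004 -0.004 -0.232]
```

Emit:
{"name": "play_rows", "arguments": {
  "motion": [
    [-4,2,-2,0,0,-0.05,-1],
    [-8,4.5,-2.5,0,0,-0.1,-1],
    [-12.5,7,-3,0,0,-0.15,-1],
    [-17,10,-3,0,0,-0.2,-1],
    [-21,12.3,-3,0,0,-0.23,-1]
  ]
}}

```text
clock: 4.2
position: [0.5234, 0.0877, 0.1526]
tool_rot: [3.141, -0.0, 1.604]
force: [1.4, 0.6, -1.0]
grip_width: 0.0176
finger_force: 58.9
```

```bash
python3 - <<'E'
from h import *
i=viewer.camera_info("wrist");p,d=viewer.grab_frame("wrist")
R=np.array(i["R"]);t=np.array(i["t"]);C=-R.T@t
for u,v in [(328,40),(328,100),(328,200)]:
    q=(np.array([u,v])-[i["cx"],i["cy"]])/i["fx"];th=np.linalg.norm(q);r=np.r_[q/th*np.tan(th),1]
    print(C+R.T@(r*np.median(d[v-3:v+4,u-5:u+6])))
s=observe();print(s["position"],s["tool_rot"],s["force"])
go(.543,.036,.16,1.604)
E
```

```text
[0.51894821 0.18395492 0.19928914]
[0.51945979 0.16813795 0.19928787]
[0.52029673 0.14217989 0.19945382]
[0.52563163 0.07822942 0.15203715] [3.14107822 0.00447068 1.59638933] [  1.93047648 -13.43555244  -3.03748824]
shift cm [-4.27  1.63 -0.78] turn [ 0.     0.004 -0.008]
```

Emit:
{"name": "play_rows", "arguments": {
  "motion": [
    [-4.2,1.6,0,0,0,-0.01,-1],
    [-4.2,1.6,2,0,0,-0.01,-1],
    [-4.2,1.6,6,0,0,-0.01,-1],
    [-4.2,1.6,10,0,0,-0.01,-1],
    [-4.2,1.6,11.5,0,0,-0.01,-1]
  ]
}}

```text
clock: 4.75
position: [0.5384, 0.0481, 0.0344]
tool_rot: [-3.138, 0.0, 1.612]
force: [0.2, -0.5, -0.8]
grip_width: 0.0173
finger_force: 59.0
```

```bash
python3 - <<'E'
from h import *
p,d=viewer.grab_frame("top");cv2.imwrite("pics/t2.png",cv2.resize(p[120:310,240:400,::-1],None,fx=3.1,fy=3.1,interpolation=cv2.INTER_CUBIC))
s=observe();print(s["position"],s["tool_rot"],s["force"],s["clock"])
go(.543,.036,.0235,1.604)
E
```

```text
[0.53821598 0.04824811 0.03382106] [-3.13691786e+00  2.38558730e-04  1.61210705e+00] [-2.19534697 -1.0306853  -4.57225991] 4.8
shift cm [-1.24  0.43  1.03] turn [-0.005  0.     0.008]
```

View pics/t2.png

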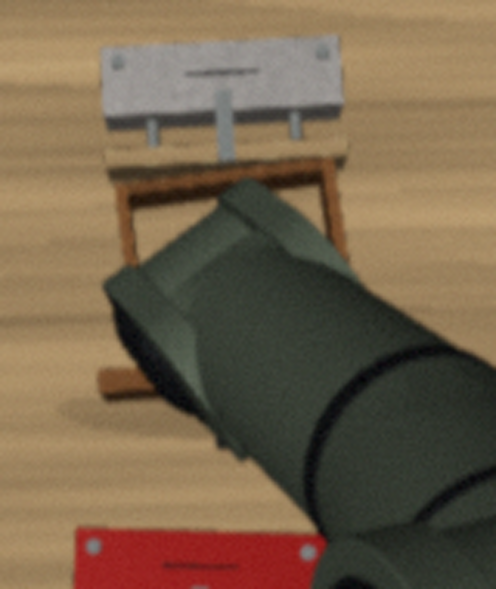

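The top view shows the arm hiding the right half of the board. The board's left end is at (100,382), clear of the drawer.

```bash
python3 - <<'E'
from h import *
c=np.array([(99,370),(102,398)])/3.1+[240,120]
q=plane("top",c,.081);print(q)
psi=1.612;ex=np.array([np.cos(psi),np.sin(psi)]);ey=np.array([np.sin(psi),-np.cos(psi)])
d=q-[.5383,.0482];print(d@ex,d@ey)
E
```

```text
[[0.54104666 0.14699321]
 [0.51896951 0.1449105 ]]
[0.09859622 0.09742468] [ 0.00681382 -0.01533038]
```

Emit:
{"name": "play_rows", "arguments": {
  "motion": [
    [-0.6,0.2,0.5,0,0,0.008,-1],
    [-1.2,0.4,0.8,0,0,0.008,-1],
    [-1.2,0.4,1.0,0,0,0.008,-1],
    [-1.2,0.4,1.1,0,0,0.008,-1],
    [-1.2,0.4,1.1,0,0,0.008,-1]
  ]
}}

```text
clock: 5.3
position: [0.5449, 0.0364, 0.0267]
tool_rot: [3.141, -0.0, 1.604]
force: [-0.3, 0.8, -1.6]
grip_width: 0.0172
finger_force: 59.0
```

```bash
python3 - <<'E'
from h import *
i=viewer.camera_info("wrist");np.savez("pics/w3.npz",**i)
p,d=viewer.grab_frame("wrist");cv2.imwrite("pics/w3.png",p[:,:,::-1]);np.save("pics/w3.npy",d)
s=observe();print(s["position"],s["tool_rot"],s["force"],s["clock"])
p,d=viewer.grab_frame("side");cv2.imwrite("pics/s3.png",cv2.resize(p[170:300,180:340,::-1],None,fx=4.5,fy=4.5,interpolation=cv2.INTER_CUBIC))
E
```

```text
[0.54477328 0.036492   0.02663609] [ 3.14102704e+00 -1.35150243e-04  1.60378214e+00] [ 0.42496035  0.59911372 -2.24571518] 5.35
```

View pics/w3.png

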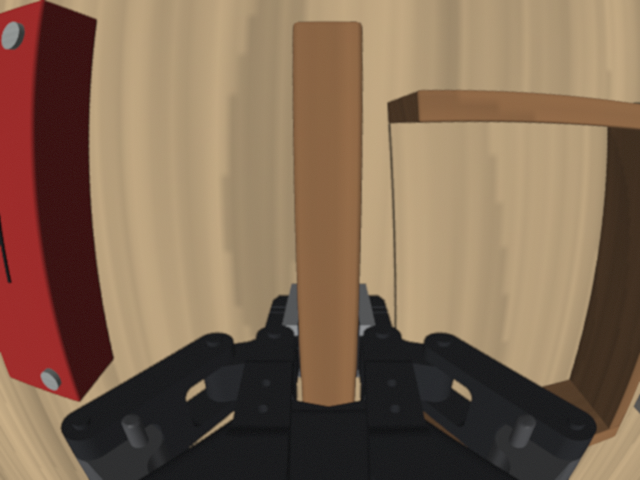

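View pics/s3.png

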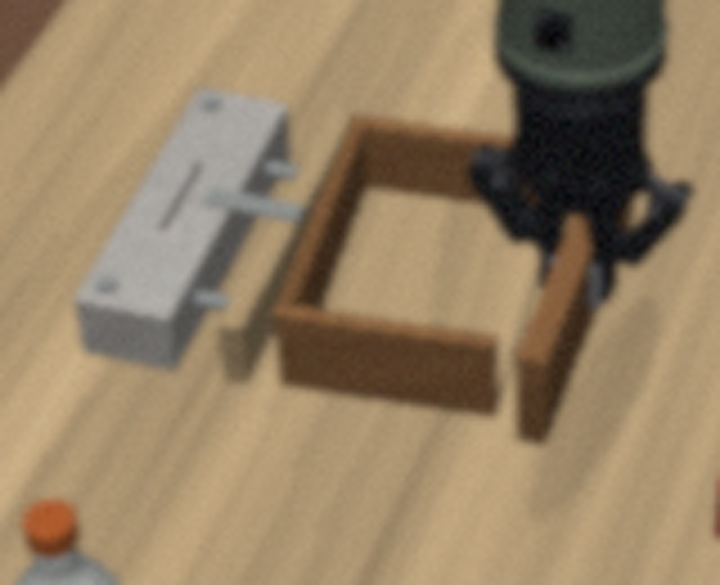

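The wrist view shows the board's left end at row 22 and the drawer's left wall end at (388–420, 91–123). The side view shows the board standing parallel, just short of the box.

```bash
python3 - <<'E'
from h import *
i=dict(np.load("pics/w3.npz"))
e=plane("wrist",[(296,23),(361,23)],.0736,i);w=plane("wrist",[(420,91),(419,122)],.06,i)
f=plane("wrist",[(388,122),(396,328)],.004,i)
print(e,w,f)
E
```

```text
[[0.53213267 0.13718421]
 [0.54858178 0.13772202]] [[0.56769879 0.1221935 ]
 [0.56783591 0.11287248]] [[0.5675073  0.11315436]
 [0.57969908 0.01086247]]
```

Emit:
{"name": "play_rows", "arguments": {
  "motion": [
    [0,0,0.2,0,0,0,-1],
    [0,0,0.3,0,0,0,-1],
    [0,0,0.4,0,0,0,-1],
    [0,0,0.4,0,0,0,-1],
    [0,0,0.4,0,0,0,-1]
  ]
}}

```text
clock: 5.9
position: [0.5446, 0.0364, 0.0229]
tool_rot: [3.141, 0.0, 1.604]
force: [-6.0, -1.1, 18.2]
grip_width: 0.0172
finger_force: 61.5
```

Emit:
{"name": "play_rows", "arguments": {
  "motion": [
    [0,0,-0.06,0,0,0,-1],
    [0,0.5,-0.06,0,0,0,-1],
    [0,1,-0.06,0,0,0,-1],
    [0,1.5,-0.06,0,0,0,-1],
    [0,2,-0.06,0,0,0,-1]
  ]
}}

```text
clock: 6.4
position: [0.5631, 0.037, 0.0229]
tool_rot: [-3.138, 0.001, 1.604]
force: [-19.8, -0.2, 24.8]
grip_width: 0.0173
finger_force: 62.6
```

Emit:
{"name": "play_rows", "arguments": {
  "motion": [
    [0,0.3,0,0,0,0,-1],
    [0,0.6,0,0,0,0,-1],
    [0,0.9,0,0,0,0,-1],
    [0,1.2,0,0,0,0,-1],
    [0,1.4,0,0,0,0,-1]
  ]
}}

```text
clock: 6.9
position: [0.5762, 0.0375, 0.0229]
tool_rot: [-3.136, 0.001, 1.604]
force: [-25.2, -0.8, 32.1]
grip_width: 0.0172
finger_force: 63.3
```

```bash
python3 - <<'E'
from h import *
i=viewer.camera_info("wrist");np.savez("pics/w4.npz",**i)
p,d=viewer.grab_frame("wrist")
q,d=viewer.grab_frame("top")
a=cv2.resize(p[:260,250:,::-1],None,fx=2,fy=2,interpolation=cv2.INTER_CUBIC)[:, :480]
b=cv2.resize(q[125:195,265:360,::-1],None,fx=3.1,fy=3.1,interpolation=cv2.INTER_CUBIC)
o=np.zeros((520,480+b.shape[1],3),np.uint8);o[:,:480]=a;o[:b.shape[0],480:]=b;cv2.imwrite("pics/c4.png",o)
s=observe();print(s["position"],s["tool_rot"],s["force"],s["clock"])
E
```

```text
[0.57642802 0.03748325 0.02291647] [-3.13691257e+00  1.08581820e-03  1.60406459e+00] [-19.07430579   0.86791341  26.02125673] 7.0
```

View pics/c4.png

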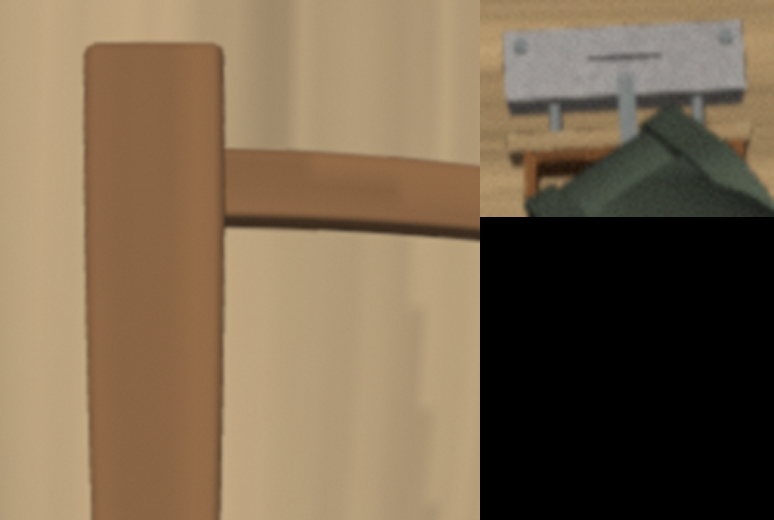

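The composite shows the board flush against the left wall end at (225,149–217). The tongue end at (627,73) is still short of the line at (625,56). The downward force is too high, so I'll ease it off before pushing further.

```bash
python3 - <<'E'
from h import *
i=dict(np.load("pics/w4.npz"))
e=plane("wrist",[(294,22),(361,22)],.070,i);w=plane("wrist",[(363,75),(363,108.5)],.06,i)
print(e,w,e[1,1]-w[0,1])
c=lambda l:(np.array(l)-[480,0])/3.1+[265,125]
print(plane("top",c([(616,74),(637,73),(588,58),(661,55)]),.048).tolist())
E
```

```text
[[0.56324313 0.13851156]
 [0.58014759 0.13902662]] [[0.58189235 0.12624295]
 [0.58223899 0.11667049]] 0.012783662660860284
[[0.7777063526881847, 0.052368629537529], [0.7782155397289399, 0.03497092900351305], [0.7919201087763819, 0.07525611747399769], [0.7932988420671117, 0.014688883413790703]]
```

Emit:
{"name": "play_rows", "arguments": {
  "motion": [
    [0,0,-0.05,0,0,0,-1],
    [0,0,-0.1,0,0,0,-1],
    [0,0,-0.1,0,0,0,-1],
    [0,0,-0.1,0,0,0,-1],
    [0,0,-0.1,0,0,0,-1]
  ]
}}

```text
clock: 7.5
position: [0.5786, 0.0375, 0.0237]
tool_rot: [-3.141, -0.0, 1.604]
force: [-1.7, 0.4, -1.3]
grip_width: 0.017
finger_force: 59.1
```

Emit:
{"name": "play_rows", "arguments": {
  "motion": [
    [0,0.2,0.0,0,0,0,-1],
    [0,0.4,0.0,0,0,0,-1],
    [0,0.6,0.0,0,0,0,-1],
    [0,0.8,0.0,0,0,0,-1],
    [0,0.8,0.0,0,0,0,-1]
  ]
}}

```text
clock: 8.0
position: [0.5864, 0.0379, 0.0236]
tool_rot: [-3.141, -0.0, 1.604]
force: [-4.1, 1.6, -1.0]
grip_width: 0.0177
finger_force: 59.2
```

```bash
python3 - <<'E'
from h import *
i=viewer.camera_info("wrist");np.savez("pics/w5.npz",**i)
p,d=viewer.grab_frame("wrist")
q,d=viewer.grab_frame("top")
a=cv2.resize(p[:260,250:490,::-1],None,fx=2,fy=2,interpolation=cv2.INTER_CUBIC)
b=cv2.resize(q[125:195,265:360,::-1],None,fx=3.1,fy=3.1,interpolation=cv2.INTER_CUBIC)
o=np.zeros((520,480+b.shape[1],3),np.uint8);o[:,:480]=a;o[:b.shape[0],480:]=b;cv2.imwrite("pics/c5.png",o)
s=observe();print(s["position"],s["tool_rot"],s["force"],s["clock"])
E
```

```text
[0.58639066 0.03794614 0.02367822] [-3.14094520e+00 -1.85417462e-04  1.60371954e+00] [-5.32877724  1.14902822 -1.55006188] 8.1
```

View pics/c5.png

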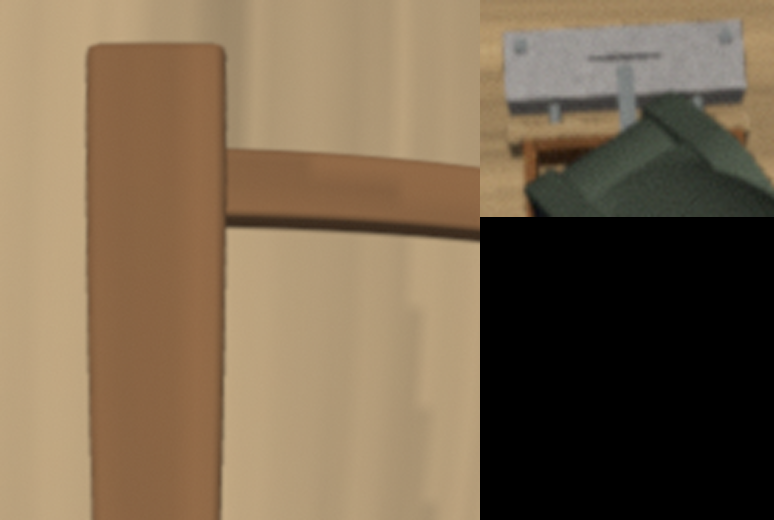

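The left overlap measures about 13 mm, against 10 mm wanted. The tongue end at (626,66) is about 6 mm from the line at (625,56). I'll back off, shift the board about 3 mm to the right, and press again.

Emit:
{"name": "play_rows", "arguments": {
  "motion": [
    [0,-0.4,0,0,0,0,-1],
    [0,-1,0,0,0,0,-1],
    [0,-1.5,0,0,0,0,-1],
    [-0.15,-1.8,0,0,0,0,-1],
    [-0.32,-1.8,0,0,0,0,-1]
  ]
}}

```text
clock: 8.6
position: [0.5684, 0.0338, 0.0239]
tool_rot: [3.142, 0.0, 1.604]
force: [0.7, 0.0, -0.7]
grip_width: 0.0174
finger_force: 59.1
```

Emit:
{"name": "play_rows", "arguments": {
  "motion": [
    [0,0,0,0,0,0,-1],
    [0,0.3,0,0,0,0,-1],
    [0,0.7,0,0,0,0,-1],
    [0,1.1,0,0,0,0,-1],
    [0,1.5,0,0,0,0,-1]
  ]
}}

```text
clock: 9.1
position: [0.5837, 0.0345, 0.0237]
tool_rot: [-3.141, 0.0, 1.604]
force: [-7.6, 0.6, 2.2]
grip_width: 0.0169
finger_force: 59.8
```

Emit:
{"name": "play_rows", "arguments": {
  "motion": [
    [0,0.2,0,0,0,0,-1],
    [0,0.4,0,0,0,0,-1],
    [0,0.5,0,0,0,0,-1],
    [0,0.6,0,0,0,0,-1],
    [0,0.6,0,0,0,0,-1]
  ]
}}

```text
clock: 9.6
position: [0.5885, 0.0346, 0.0234]
tool_rot: [-3.139, 0.0, 1.604]
force: [-8.7, -0.7, 2.1]
grip_width: 0.0173
finger_force: 60.1
```

```bash
python3 - <<'E'
from h import *
i=viewer.camera_info("wrist");np.savez("pics/w6.npz",**i)
p,d=viewer.grab_frame("wrist")
q,d=viewer.grab_frame("top")
a=cv2.resize(p[:130,250:400,::-1],None,fx=3,fy=3,interpolation=cv2.INTER_CUBIC)
b=cv2.resize(q[125:195,280:345,::-1],None,fx=5,fy=5,interpolation=cv2.INTER_CUBIC)
o=np.zeros((390,450+b.shape[1],3),np.uint8);o[:,:450]=a;o[:b.shape[0],450:]=b;cv2.imwrite("pics/c6.png",o)
f=[]
for _ in range(4): s=observe();f.append(s["force"]);viewer.grab_frame("side")
print(s["position"],s["tool_rot"],np.mean(f,0),s["clock"])
E
```

```text
[0.58849248 0.03462131 0.02339185] [-3.13884888e+00  3.34321044e-04  1.60372237e+00] [-8.59129653 -0.040192    2.19694246] 9.85
```

View pics/c6.png

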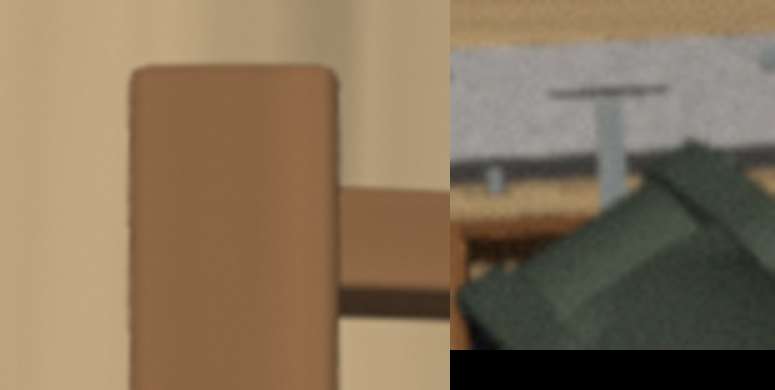

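The tongue end at (610,97) is just short of the line at (610,92), about 2 mm. The wall's outer edge is now at row 188/3.

```bash
python3 - <<'E'
from h import *
i=dict(np.load("pics/w6.npz"))
e=plane("wrist",[(293,22),(362,22)],.0705,i);w=plane("wrist",[(364,62.8),(364,96.3)],.06,i)
print(e,w,e[1,1]-w[0,1],w[0,1]-w[1,1])
E
```

```text
[[0.57517859 0.13561429]
 [0.59260208 0.13614904]] [[0.59431916 0.12698703]
 [0.59464641 0.11729074]] 0.009162010161579442 0.009696287848743546
```

Emit:
{"name": "play_rows", "arguments": {
  "motion": [
    [0,0.05,0,0,0,0,-1],
    [0,0.1,0,0,0,0,-1],
    [0,0.15,0,0,0,0,-1],
    [0,0.2,0,0,0,0,-1],
    [0,0.2,0,0,0,0,-1]
  ]
}}

```text
clock: 10.4
position: [0.5901, 0.0347, 0.0233]
tool_rot: [-3.138, 0.001, 1.604]
force: [-11.2, 0.2, 4.6]
grip_width: 0.0171
finger_force: 60.2
```

```bash
python3 - <<'E'
from h import *
f=[]
for _ in range(6): s=observe();f.append(s["force"]);q,d=viewer.grab_frame("top")
print(s["position"],s["tool_rot"],np.mean(f,0),np.std(f,0),s["clock"])
cv2.imwrite("pics/c7.png",cv2.resize(q[125:185,290:345,::-1],None,fx=10,fy=10,interpolation=cv2.INTER_CUBIC))
E
```

```text
[0.59015288 0.0346586  0.02336646] [-3.13822290e+00  4.69278183e-04  1.60373864e+00] [-11.26462929  -0.10838966   3.97541638] [0.29171334 0.32130846 0.5036837 ] 10.65
```

View pics/c7.png

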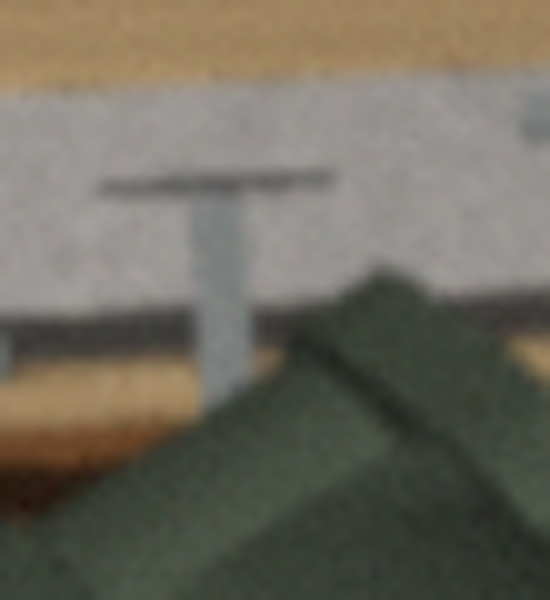

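The tongue end at (220,195) reaches the near edge of the black line at (220,185). I'll measure its position to sub-pixel by averaging frames.

```bash
python3 - <<'E'
from h import *
f=[];q=[]
for _ in range(14): f.append(observe()["force"]);q.append(viewer.grab_frame("top")[0].astype(float))
q=np.mean(q,0);print(np.mean(f,0))
print("rows 138-156; tongue cols 311-313 rgb | block cols 303-306(line) ")
for r in range(138,158): print(r,q[r,311:314].mean(0).round(0),q[r,304:307].mean(0).round(0),q[r,317:320].mean(0).round(0))
i=viewer.camera_info("top");R=np.array(i["R"]);t=np.array(i["t"])
J=np.array([.7145,.0428]);c=np.array([np.cos(.033),np.sin(.033)])
for x,z in((.077,.046),(.060,.046),(.060,.049),(.0767,.049),(.045,.046)):
    X=R@np.r_[J+c*x,z]+t;print(x,z,X[0]/X[2]*i["fx"]+i["cx"],X[1]/X[2]*i["fy"]+i["cy"])
E
```

```text
[-11.07461773   0.43912037   4.01267304]
rows 138-156; tongue cols 311-313 rgb | block cols 303-306(line) 
138 [150. 147. 143.] [153. 149. 146.] [152. 149. 145.]
139 [151. 147. 144.] [153. 149. 145.] [155. 150. 147.]
140 [153. 149. 146.] [153. 148. 145.] [156. 152. 149.]
141 [148. 144. 141.] [151. 147. 144.] [149. 145. 142.]
142 [121. 118. 115.] [138. 135. 132.] [119. 116. 113.]
143 [97. 95. 93.] [112. 109. 107.] [111. 108. 106.]
144 [110. 111. 109.] [122. 119. 117.] [135. 132. 129.]
145 [124. 126. 124.] [146. 143. 140.] [148. 145. 141.]
146 [126. 129. 127.] [154. 150. 147.] [152. 148. 144.]
147 [125. 129. 126.] [154. 151. 147.] [155. 150. 147.]
148 [125. 129. 127.] [155. 152. 148.] [155. 152. 148.]
149 [125. 128. 127.] [157. 154. 150.] [155. 152. 148.]
150 [124. 128. 126.] [157. 153. 149.] [154. 150. 146.]
151 [125. 128. 127.] [156. 153. 149.] [153. 149. 146.]
152 [125. 128. 126.] [157. 153. 150.] [153. 149. 146.]
153 [125. 128. 127.] [155. 151. 148.] [152. 148. 145.]
154 [124. 128. 126.] [148. 145. 141.] [139. 136. 131.]
155 [125. 128. 126.] [121. 118. 114.] [107. 104.  99.]
156 [124. 127. 125.] [85. 82. 79.] [72. 69. 66.]
157 [124. 128. 126.] [66. 64. 61.] [59. 57. 54.]
0.077 0.046 311.48514998003077 143.92176575512468
0.06 0.046 311.85608859471324 150.28332660984952
0.06 0.049 311.8585306572286 149.90456739181968
0.0767 0.049 311.4932188415358 143.6403065722456
0.045 0.046 312.18458297263027 155.91697296759753
```

Emit:
{"name": "play_rows", "arguments": {
  "motion": [
    [0,0,-0.02,0,0,0,-1],
    [0,0.04,-0.04,0,0,0,-1],
    [0,0.08,-0.04,0,0,0,-1],
    [0,0.12,-0.04,0,0,0,-1],
    [0,0.12,-0.04,0,0,0,-1]
  ]
}}

```text
clock: 11.9
position: [0.5914, 0.0347, 0.0235]
tool_rot: [-3.138, 0.0, 1.604]
force: [-8.3, -0.1, -1.8]
grip_width: 0.0175
finger_force: 59.2
```

```bash
python3 - <<'E'
from h import *
f=[];q=[]
for _ in range(14): s=observe();f.append(s["force"]);q.append(viewer.grab_frame("top")[0].astype(float))
q=np.mean(q,0);print(np.mean(f,0),s["position"],s["tool_rot"],s["clock"])
for r in range(141,149): print(r,q[r,311:314].mean(0).round(1),q[r,304:307].mean(0).round(0),q[r,317:320].mean(0).round(0))
E
```

```text
[-8.4783985   0.29621302 -2.37105213] [0.59142304 0.03471077 0.02350086] [-3.13826758e+00  3.52886185e-04  1.60381121e+00] 12.55
141 [148.4 144.8 141.4] [151. 148. 144.] [148. 145. 142.]
142 [120.3 117.5 115.1] [138. 135. 132.] [118. 115. 113.]
143 [93.8 93.1 91.5] [112. 109. 107.] [111. 109. 107.]
144 [105.5 107.1 105.6] [121. 118. 116.] [135. 132. 129.]
145 [121.  124.  122.4] [146. 143. 140.] [148. 144. 141.]
146 [125.3 128.9 126.8] [154. 150. 147.] [152. 148. 145.]
147 [125.1 128.6 126.7] [154. 151. 147.] [154. 150. 147.]
148 [125.5 128.5 126.7] [155. 152. 148.] [156. 152. 149.]
```

Emit:
{"name": "play_rows", "arguments": {
  "motion": [
    [0,0.06,0,0,0,0,-1],
    [0,0.12,0,0,0,0,-1],
    [0,0.18,0,0,0,0,-1],
    [0,0.23,0,0,0,0,-1],
    [0,0.23,0,0,0,0,-1]
  ]
}}

```text
clock: 13.1
position: [0.5934, 0.0348, 0.0234]
tool_rot: [-3.138, 0.0, 1.604]
force: [-10.9, 0.4, -2.6]
grip_width: 0.017
finger_force: 59.3
```

```bash
python3 - <<'E'
from h import *
f=[];q=[]
for _ in range(14): s=observe();f.append(s["force"]);q.append(viewer.grab_frame("top")[0].astype(float))
q=np.mean(q,0);print(np.mean(f,0),s["position"],s["tool_rot"],s["clock"])
for r in range(141,149): print(r,q[r,311:314].mean(0).round(1))
i=viewer.camera_info("wrist");p,d=viewer.grab_frame("wrist")
for r in range(52,72):print(r,p[r,366:372].mean(0).round(0),end=";")
print()
for r in range(17,27):print(r,p[r,320:340].mean(0).round(0),end=";")
E
```

```text
[-10.14629583   0.49732379  -1.44666607] [0.59343747 0.03475742 0.02344951] [-3.13771219e+00  4.60360929e-04  1.60380109e+00] 13.75
141 [148.  144.5 141.5]
142 [123.9 121.4 119.1]
143 [108.8 109.8 107.7]
144 [116.8 120.  118.6]
145 [123.5 126.5 125.1]
146 [125.9 129.3 127.3]
147 [125.7 129.2 127.1]
148 [125.2 128.7 126.6]
52 [174. 152. 118.];53 [174. 152. 118.];54 [175. 152. 118.];55 [174. 152. 118.];56 [175. 152. 118.];57 [175. 152. 118.];58 [175. 152. 118.];59 [175. 152. 118.];60 [176. 153. 119.];61 [167. 145. 112.];62 [146. 121.  91.];63 [136. 102.  72.];64 [135.  98.  66.];65 [135.  98.  67.];66 [135.  99.  66.];67 [135.  98.  67.];68 [133.  97.  66.];69 [133.  97.  66.];70 [133.  98.  66.];71 [133.  98.  66.];
17 [171. 149. 116.];18 [171. 149. 116.];19 [170. 148. 115.];20 [161. 139. 107.];21 [144. 117.  88.];22 [134. 100.  70.];23 [134.  96.  65.];24 [136.  98.  66.];25 [136.  99.  67.];26 [137. 100.  68.];
```

Emit:
{"name": "play_rows", "arguments": {
  "motion": [
    [0,0,0.02,0,0,0,-1],
    [0,0,0.02,0,0,0,-1],
    [0,0,0.02,0,0,0,-1],
    [0,0,0.02,0,0,0,-1],
    [0,0,0.02,0,0,0,-1]
  ]
}}

```text
clock: 14.35
position: [0.5934, 0.0347, 0.0234]
tool_rot: [-3.138, 0.001, 1.604]
force: [-11.3, 0.3, 0.9]
grip_width: 0.0172
finger_force: 60.0
```

```bash
python3 - <<'E'
from h import *
f=[]
for _ in range(80): s=observe();f.append(s["force"]);viewer.grab_frame("side")
f=np.array(f);print(f[:20].mean(0),f[-20:].mean(0),f.std(0),s["position"],s["tool_rot"],s["clock"],s["finger_force"])
E
```

```text
[-11.48558263   0.18772261   1.46430988] [-11.28060194   0.21927967   1.67799921] [0.49948966 0.52566343 0.50461632] [0.59342422 0.03473708 0.02337852] [-3.13774309e+00  5.05090102e-04  1.60376631e+00] 18.3 59.95930194854736
```

```bash
python3 -c "
from workcell import bot;print(bot.job_done())"
```

```text
the job is handed in; nothing more can be done
None
```

The job is handed in: the drawer front is still gripped and pressing the box against the fence, held steady for about 4 s. The wrist reads about 11 N, which includes some friction, so the spring itself is near 10 N with the tongue at the line, and the left overlap measures about 9–10 mm against the 10 mm wanted (the arm hid the right end).

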